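# Gather the broken jug's pieces in the mending tray

## Task

Gather the three pieces of the broken jug into the mending tray, each lying flat in the compartment that fits it and the same way up as it lies now: the lid with the knob in the large square one, the neck with the flange round its foot in the small square one, and the C-shaped loop handle in the oblong one. Leave the look-alikes from another pot (the straight handle, the plain neck without a flange and the flat lid without a knob) where they are. The pieces are brittle: set them down gently, do not drop them.

Things in the scene. Friction and masses are not known exactly. Their poses are not given: they have to be found in the camera images.
- loop_handle: Brown glazed stoneware. The jug's C-shaped loop handle, lying on its side, 24 high, strap 12 thick, footprint 54 (x) by 88 (y). Origin: footprint centre, underside. Straight back of the C along y, 48 long, middle at x = -21; arms at y = -38 and 38 run from it to +x, the open side. Grasp across the back (12 wide), one finger inside the C. 90 g. z up. Sizes in mm.
- flanged_neck: Brown glazed stoneware. The jug's neck: a round tube, 40 outside diameter, standing 44 high on a flange of diameter 52 that fills its lowest 10. Seen from above: a ring with a wider collar round its foot. Origin: on the axis, at the underside. Mass about 120 g. z up. Sizes in mm.
- knob_lid: Brown glazed stoneware. The jug's lid: a disc of diameter 70, 10 thick (6 at the rim), with a round knob of diameter 22 at its centre rising to 32 above the underside; the knob's full width lies from 18 to 28 above the underside. Origin: on the axis, at the underside. Mass about 120 g. z up. Sizes in mm.
- straight_handle: Brown glazed stoneware. Look-alike from another pot, to be left alone: a straight strap handle, 86 long (x), 18 wide, 24 high. Origin: centre of the underside. z up. Sizes in mm.
- plain_neck: Brown glazed stoneware. Look-alike from another pot, to be left alone: a plain round tube, 40 outside diameter, 44 high, without a flange. Origin: on the axis, at the underside. z up. Sizes in mm.
- flat_lid: Brown glazed stoneware. Look-alike from another pot, to be left alone: a disc of diameter 70, 10 thick, without a knob. Origin: on the axis, at the underside. z up. Sizes in mm.
- big_square: Large square compartment: shallow wooden box with grey floor, fixed on the tray. Origin: underside centre, 8 above the bench; inner floor 4 and wall tops 14 above origin, walls 4 thick. The three stand in a row along their y, 106 apart, in any order. Inside 90 by 90. For the lid. Sizes in mm.
- small_square: Small square compartment: shallow wooden box with grey floor, fixed on the tray. Origin: underside centre, 8 above the bench; inner floor 4 and wall tops 14 above origin, walls 4 thick. The three stand in a row along their y, 106 apart, in any order. Inside 72 by 72. For the neck. Sizes in mm.
- long_slot: Oblong compartment: shallow wooden box with grey floor, fixed on the tray. Origin: underside centre, 8 above the bench; inner floor 4 and wall tops 14 above origin, walls 4 thick. The three stand in a row along their y, 106 apart, in any order. Inside 110 (x) by 70 (y). For the loop handle, its y along this x, either way round. Sizes in mm.
There are look-alikes about, which are no part of the job. Leave any white look-alike of the loop_handle alone. What is shaped like the flanged_neck but yellow is not meant.

How it is judged:
By the outcome, as a careful person would: the job done as asked, in the order asked, and still so for the second after the job is handed in, with the robot touching nothing.
It also fails if it takes over 85 s, if anything falls off the work surface, if the arm or the gripper's body presses on something with over 40 N, if the wrist force passes 120 N, or if a joint passes its speed limit or range.

## Robot

A 7-joint arm with a two-finger parallel gripper is mounted at the origin on the work surface. World frame = base frame: x ahead of the robot, y to its left, z up, the work surface at z = 0. Lengths are in m, angles in rad, forces in N, time in s.
With the tool pointing down it reaches from about 0.425 to 1.025 m from the base axis. Payload 3.6 kg.
Tool frame: the origin (TCP) lies midway between the tips of the shut fingers; the grasp point (between the pads) lies 19 mm behind it; z points along the fingers, x is the direction in which the jaws open and shut, and the axes are right-handed (so a half turn about z gives the same grasp; the last joint's range is limited). The gripper opens to 85 mm and grips with 20 to 120 N. Pads are 22 mm wide; open, the fingers measure 114 mm over their backs; the gripper's body (76 mm by 85 mm) begins 54 mm behind the grasp point. The pads swing forward as they close: fully open they stand 13 mm farther back than shut.
Start: joints at [1.058, 0.591, 0.048, 1.609, -0.033, 0.943, -0.034], TCP at [0.295, -0.662, 0.231] pointing down, gripper open.
Joint ranges: [-2.69, 2.69], [-0.47, 2.24], [-1.27, 1.36], [0.19, 2.51], [-1.53, 4.68], [0.08, 2.07], [-3.09, 3.09]. Speed limits (rad/s): [2.57, 2.57, 3.14, 3.14, 3.14, 3.14, 3.14].

## Interface

Orientations are given as a unit quaternion [x, y, z, w].
In Python, from cell import ctrl gives the robot as it stands. Calls block until the motion is done:
- ctrl.reach(position, orientation): joint-space move of the TCP to a pose.
- ctrl.movel(position, frame=None, v=0.15, f_stop=None): straight line of the TCP; frame=None keeps the orientation; v is the mean speed in m/s. With f_stop (N) it stops when the force on the tool has changed by that much, and returns True; else False.
- ctrl.move_joints(angles): joint-space move.
- ctrl.gripper_to(opening): finger opening in m; the grip force is fixed at half the most; returns when the fingers have stopped.
- ctrl.wait(seconds).
- ctrl.solve_ik(position, orientation): joint angles nearest the present ones, or None.
- ctrl.read_camera(name): name is "side" or "top" or "wrist"; returns (picture, depth): 400x640x3 uint8, red, green, blue; 400x640 float32, m along the optical axis (not along the pixel's ray), 0 where there is no reading.
- ctrl.camera_params(name): a dict with "fx", "fy", "cx", "cy" (pixels), "distortion" ([k1, k2, p1, p2, k3] as OpenCV has them; the pictures are not rectified), "origin" and "attitude" of the camera in the world. Camera axes: x right, y down, z forward; pixel columns grow to the right and rows downward; lengths in m; the calibration is good to about 2 mm. A picture is of the moment at which its call begins: read the wrist's pose just before it. camera_params takes no time and is no camera call; for the wrist camera it gives the pose at the moment of the call.
A pose or a line that the arm cannot do raises ctrl.MotionError and nothing moves.
- ctrl.hand_in(): hands the job in, once; it reports no verdict.
Readings, each from a call of its own:
- ctrl.current_clock(): time.
- ctrl.current_joint_pos(): joint angles.
- ctrl.current_qvel(): joint speeds.
- ctrl.current_effort(): joint torques, N m.
- ctrl.current_eef_pos(): TCP position.
- ctrl.current_orientation(): TCP orientation.
- ctrl.current_ft_force(): force on the tool from outside, world axes, zero at the start.
- ctrl.current_torque(): the same for the moment, N m.
- ctrl.current_width(): finger opening in m.
Only numpy, scipy, OpenCV 4.12 (cv2) and the standard library are available. Lean on these libraries where they do the work, as an engineer would, in place of code of your own. Each camera call takes 0.05 s, during which the arm holds its last target. There are 200 camera calls.

## Working session

There is one attempt and no reset: what is moved stays moved. The work goes in short steps, each a Python script; the robot and the scene stay as the last script left them, time stands still between calls to the robot, and variables do not carry over. Pictures are saved under pics/ and viewed, about 12 in all and at most 16, crops included, and the job is handed in when it is done.

```bash
mkdir -p pics; ls; cat > h.py <<'E'
import numpy as np, cv2
from cell import ctrl
from scipy.spatial.transform import Rotation as R
def snap(name,fn):
    p=ctrl.camera_params(name); im,d=ctrl.read_camera(name)
    np.savez(f'pics/{fn}.npz',im=im,d=d,p=np.array(p,dtype=object))
    cv2.imwrite(f'pics/{fn}.png',im[:,:,::-1]); return im,d,p
def load(fn):
    z=np.load(f'pics/{fn}.npz',allow_pickle=True); return z['im'],z['d'],z['p'].item()
def rot(p):
    a=np.array(p['attitude'],float); return a if a.shape==(3,3) else R.from_quat(a).as_matrix()
def ray(p,u,v):
    K=np.array([[p['fx'],0,p['cx']],[0,p['fy'],p['cy']],[0,0,1]])
    q=cv2.undistortPoints(np.array([[[u,v]]],float),K,np.array(p['distortion'],float))[0,0]
    return rot(p)@np.array([q[0],q[1],1.])
def atz(p,u,v,z):
    r=ray(p,u,v); o=np.array(p['origin']); return o+r*(z-o[2])/r[2]
def cloud(d,p):
    K=np.array([[p['fx'],0,p['cx']],[0,p['fy'],p['cy']],[0,0,1]])
    v,u=np.mgrid[:400,:640]
    q=cv2.undistortPoints(np.stack([u.ravel(),v.ravel()],1)[:,None].astype(float),K,np.array(p['distortion'],float))[:,0]
    c=np.c_[q,np.ones(len(q))]*d.reshape(-1,1)
    return (c@rot(p).T+np.array(p['origin'])).reshape(400,640,3)
def down(yaw): # jaw axis x at angle yaw in world
    return R.from_matrix(np.array([[np.cos(yaw),np.sin(yaw),0],[np.sin(yaw),-np.cos(yaw),0],[0,0,-1]])).as_quat()
E
python3 - <<'E'
from h import *
for n in ('top','side'):
    im,d,p=snap(n,n+'0'); print(n,p,np.percentile(d[d>0],[1,50,99]))
print(ctrl.current_clock(),ctrl.current_orientation())
E
```

```text
pics
top {'fx': 366.55435423454753, 'fy': 366.55435423454753, 'cx': 322.06432471367435, 'cy': 191.53980346564336, 'distortion': array([-0.05750193,  0.        ,  0.        ,  0.        ,  0.        ]), 'origin': array([ 0.43714136, -0.01824828,  0.8359747 ]), 'attitude': array([-0.70360549,  0.70977421, -0.01648794,  0.02979985])} [0.74899223 0.82885832 0.879189  ]
side {'fx': 376.18205849144294, 'fy': 376.18205849144294, 'cx': 317.97068103955075, 'cy': 197.7051432984531, 'distortion': array([-0.01665377,  0.        ,  0.        ,  0.        ,  0.        ]), 'origin': array([ 0.29899841, -0.53009888,  0.6389204 ]), 'attitude': array([ 0.91774778, -0.13862294,  0.06592743, -0.36630079])} [0.5053202  0.85864148 3.04710826]
0.1 [ 8.38659276e-01 -5.44655504e-01 -8.63360793e-04 -5.04101097e-04]
```

View pics/top0.png

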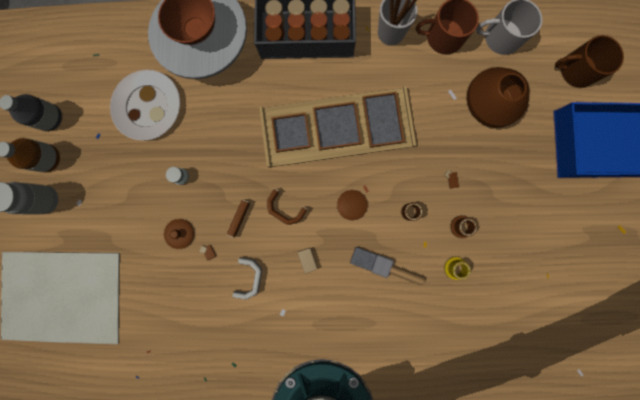

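View pics/side0.png

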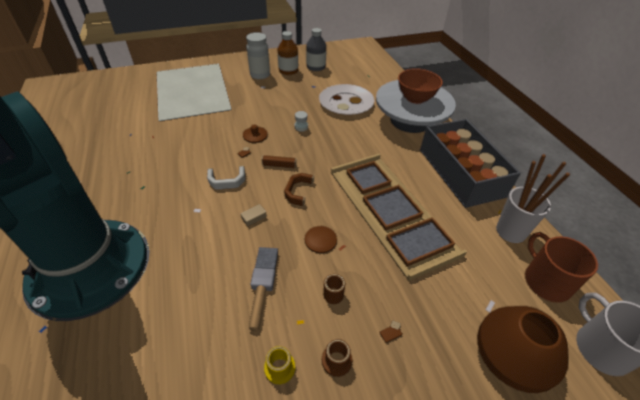

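Top view: knob lid (179,233), straight handle (239,217), brown loop (288,207), flat lid (352,205), brown necks at (412,211) and (463,227), yellow (458,268), tray (338,127) with small square left, big middle, oblong right. I enlarge it to tell the necks apart.

```bash
python3 - <<'E'
from h import *
im,d,p=load('top0')
a=cv2.resize(im[185:260,150:310],None,fx=5,fy=5,interpolation=cv2.INTER_CUBIC)[:,:,::-1]
b=cv2.resize(im[190:250,390:490],None,fx=4,fy=4,interpolation=cv2.INTER_CUBIC)[:,:,::-1]
s,_,_=load('side0')
c=cv2.resize(s[270:385,260:360],None,fx=2,fy=2,interpolation=cv2.INTER_CUBIC)[:,:,::-1]
c=cv2.resize(c,(200,230)); 
o=np.zeros((375+240,800,3),np.uint8); o[:375]=a; o[375:615,:400]=b; o[380:610,500:700]=c
cv2.imwrite('pics/c1.png',cv2.resize(o,None,fx=.97,fy=.97))
for n,u,v,z in [('lid',179,233,.03),('loop',288,207,.024),('neckA',412,211,.044),('neckB',463,227,.044),('small',293,133,.012),('big',338,127,.012),('slot',384,119,.012),('flat',352,205,.01)]:
    print(n,atz(p,u,v,z).round(3))
C=cloud(d,p)
for n,u,v in [('A',412,211),('B',463,227)]:
    w=C[v-14:v+15,u-14:u+15].reshape(-1,3); print(n,[(int(((w[:,2]>lo)&(w[:,2]<hi)).sum())) for lo,hi in((.005,.018),(.018,.034),(.034,.06))])
E
```

```text
lid [0.401 0.316 0.03 ]
loop [0.457 0.073 0.024]
neckA [ 0.445 -0.197  0.044]
neckB [ 0.41  -0.307  0.044]
small [0.626 0.062 0.012]
big [ 0.638 -0.041  0.012]
slot [ 0.656 -0.146  0.012]
flat [ 0.46 -0.07  0.01]
A [36, 48, 160]
B [145, 90, 174]
```

View pics/c1.png

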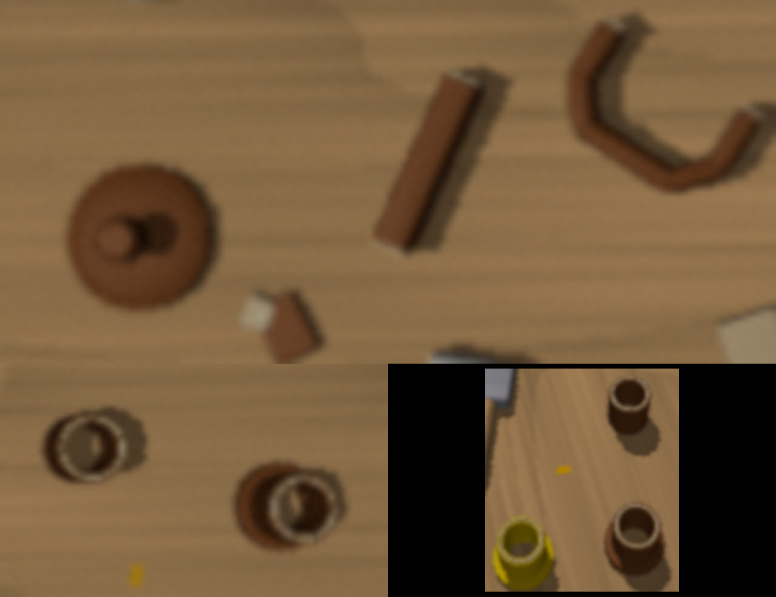

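```bash
python3 - <<'E'
from h import *
im,d,p=load('top0')
for n,u,v,z in [('disc',179.3,233.7,.006),('knob',174.7,233.9,.032),('ring',468.1,227.2,.044),('backa',150+585/4.85,185+130/4.85,.02),('backb',150+677/4.85,185+182/4.85,.02),('tipa',150+615/4.85,185+25/4.85,.024),('tipb',150+755/4.85,185+115/4.85,.024)]:
    print(n,atz(p,u,v,z).round(4))
im2=cv2.resize(im[80:175,250:425],None,fx=4.5,fy=4.5,interpolation=cv2.INTER_CUBIC)
cv2.imwrite('pics/tray.png',im2[:,:,::-1])
lid=atz(p,179.3,233.7,.006)
yaw=np.arctan2(lid[1],lid[0])
ctrl.reach([lid[0]-.06,lid[1]-.05,.22],down(yaw))
print(ctrl.current_clock(),ctrl.current_joint_pos().round(2))
snap('wrist','w1')
E
```

```text
disc [0.3979 0.3251 0.006 ]
knob [0.3987 0.3249 0.032 ]
ring [ 0.4091 -0.3179  0.044 ]
backa [0.4465 0.1121 0.02  ]
backb [0.4223 0.0697 0.02  ]
tipa [0.4945 0.0977 0.024 ]
tipb [0.4527 0.0335 0.024 ]
3.375 [ 0.09  0.45 -1.13  2.21  0.57  0.81 -0.73]
```

View pics/tray.png

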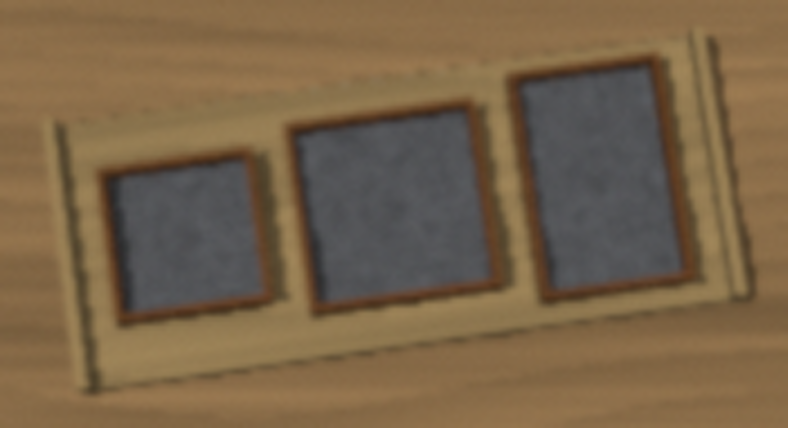

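View pics/w1.png

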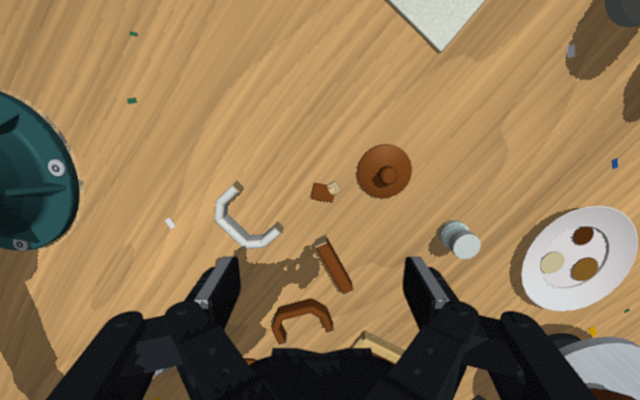

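Tray crop: small centre (186,236), big (394,207), slot (601,176). Wrist view: lid disc (384,171), knob (389,174); loop back (302,303), straight handle (334,265).

```bash
python3 - <<'E'
from h import *
im,d,p=load('top0')
for n,cs in dict(small=[(101,173),(251,150),(270,297),(121,322)],big=[(288,128),(472,102),(502,284),(314,312)],slot=[(510,73),(657,57),(693,277),(543,298)]).items():
    P=np.array([atz(p,250+u/4.5-.4,80+v/4.5-.4,.022) for u,v in cs]); e=P[0]-P[3]+P[1]-P[2]
    print(n,P.mean(0).round(4),'yaw x',np.degrees(np.arctan2(e[1],e[0])).round(1),np.linalg.norm(e/2).round(3))
im,d,p=load('w1')
for n,u,v,z in [('disc',384,171,.006),('knob',389,174.5,.032),('loop l',279,307,.024),('loop r',323,304,.024)]: print(n,atz(p,u,v,z).round(4))
C=cloud(d,p); m=(C[...,2]>.026)&(C[...,2]<.04)&(np.hypot(C[...,0]-.398,C[...,1]-.325)<.03); print(m.sum(),C[m].mean(0))
q0=ctrl.current_joint_pos()
for n,pos,ya in [('lid',[.398,.325],0),('big',[.64,-.04],0),('neck',[.409,-.318],0),('loop',[.435,.091],-.5),('slot',[.655,-.15],-1.4)]:
    for dy in (0,np.pi/2,np.pi,-np.pi/2):
        q=ctrl.solve_ik(pos+[.15],down(ya+dy)); print(n,round(ya+dy,2),None if q is None else np.round(q,2))
E
```

```text
small [0.6263 0.0663 0.022 ] yaw x 7.3 0.076
big [ 0.6398 -0.0384  0.022 ] yaw x 7.9 0.094
slot [ 0.6543 -0.1423  0.022 ] yaw x 7.4 0.115
disc [0.3979 0.3268 0.006 ]
knob [0.3973 0.3283 0.032 ]
loop l [0.4121 0.088  0.024 ]
loop r [0.4574 0.132  0.024 ]
252 [0.39785265 0.32703824 0.03081105]
lid 0 [-0.21  0.55 -0.77  2.12  0.61  0.69 -1.39]
lid 1.57 [ 0.03  0.74 -1.18  2.12  0.9   0.92 -0.11]
lid 3.14 [-0.02  0.68 -1.07  2.12  0.83  0.85  1.53]
lid -1.57 [-0.48  0.47 -0.38  2.13  0.31  0.59 -2.66]
big 0 [ 0.52  0.71 -0.8   1.84  0.66  0.88 -0.6 ]
big 1.57 [ 0.7   0.89 -1.18  1.83  0.94  1.1   0.74]
big 3.14 [-0.42  0.66  0.61  1.88 -0.54  0.76 -2.64]
big -1.57 [ 0.28  0.61 -0.43  1.85  0.36  0.75 -1.91]
neck 0 [ 1.18  0.58 -0.83  2.11  0.65  0.72 -0.08]
neck 1.57 [ 1.4   0.78 -1.23  2.11  0.93  0.97  1.21]
neck 3.14 [ 0.26  0.49  0.42  2.15 -0.37  0.57 -2.19]
neck -1.57 [ 1.02  0.51 -0.59  2.12  0.48  0.64 -1.48]
loop -0.5 [ 0.23  0.46 -0.7   2.27  0.55  0.58 -1.38]
loop 1.07 [ 0.5   0.61 -1.1   2.26  0.83  0.76 -0.11]
loop 2.64 [ 0.48  0.59 -1.07  2.26  0.81  0.75  1.48]
loop -2.07 [-0.07  0.39 -0.3   2.28  0.24  0.49 -2.63]
slot -1.4 [ 0.51  0.67 -0.53  1.78  0.45  0.82 -1.64]
slot 0.17 [ 0.69  0.76 -0.84  1.77  0.69  0.94 -0.28]
slot 1.74 [ 0.85  0.94 -1.2   1.76  0.96  1.16  1.09]
slot -2.97 [-0.24  0.7   0.61  1.81 -0.54  0.8  -2.32]
```

```bash
cat >> h.py <<'E'
def pick(x,y,yaw,h,op=.05):
    ctrl.gripper_to(op)
    ctrl.reach([x,y,.12],down(yaw))
    hit=ctrl.movel([x,y,h],v=.12,f_stop=15)
    ctrl.gripper_to(0); print('hit',hit,'w',ctrl.current_width(),ctrl.current_eef_pos().round(4))
    ctrl.movel([x,y,.14],v=.15); print('lifted w',ctrl.current_width(),'F',np.round(ctrl.current_ft_force(),2),'t',ctrl.current_clock())
def place(x,y,yaw,h):
    ctrl.reach([x,y,.14],down(yaw)); ctrl.movel([x,y,.012+h+.012],v=.15)
    hit=ctrl.movel([x,y,.012+h-.001],v=.02,f_stop=3)
    print('place hit',hit,ctrl.current_eef_pos().round(4),'t',ctrl.current_clock())
E
python3 - <<'E'
from h import *
pick(.398,.3265,0,.010)
snap('wrist','w2')
E
```

```text
hit False w 0.01974070996178953 [0.3984 0.3267 0.0108]
lifted w 0.019142997068734607 F [ 0.54 -0.3  -1.5 ] t 7.0583
```

View pics/w2.png

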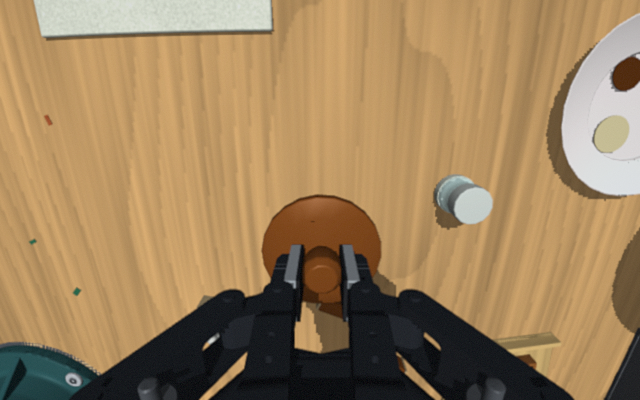

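The lid is held level, with the knob between the pads at (321,272). Placing it in the big square.

```bash
python3 - <<'E'
from h import *
place(.6398,-.0384,0,.0108)
print('w',ctrl.current_width(), ctrl.current_ft_force().round(2))
snap('side','s3')
im,d,p=snap('wrist','w3')
E
python3 - <<'E'
import cv2
a=cv2.imread('pics/w3.png'); b=cv2.imread('pics/s3.png')[130:290,300:500]
b=cv2.resize(b,(500,400)); cv2.imwrite('pics/c3.png',cv2.hconcat([cv2.resize(a[:,130:510],(300,316)),cv2.resize(b,(395,316))]))
E
```

```text
place hit True [ 0.6396 -0.0386  0.0229] t 10.15
w 0.019002641599623546 [-0.05  0.72  4.39]
```

View pics/c3.png

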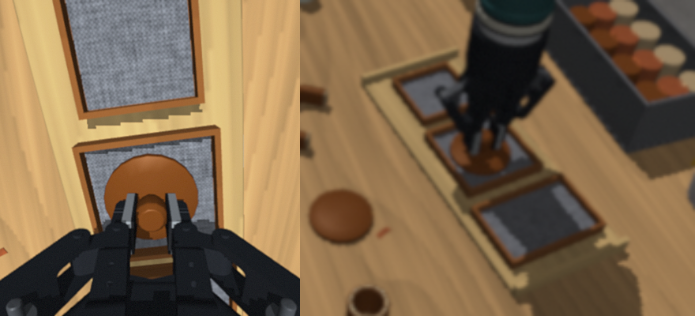

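Set down at the expected height (TCP 0.0229), with the disc clear of all walls. Release, then go over the flanged neck.

```bash
python3 - <<'E'
from h import *
ctrl.gripper_to(.045); ctrl.wait(.2)
ctrl.movel([.6396,-.0386,.14],v=.15)
ctrl.gripper_to(.07)
ctrl.reach([.409,-.318,.16],down(-np.pi/2)); print(ctrl.current_clock())
snap('wrist','w4')
im,d,p=snap('top','t4'); C=cloud(d,p)
E
```

```text
13.475
```

View pics/w4.png

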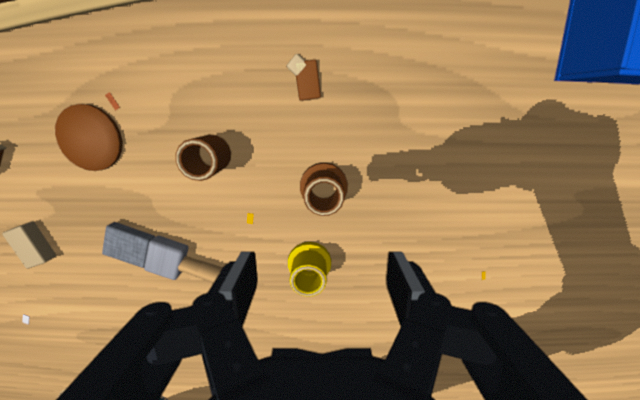

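The flanged neck's ring is at (325,195), its collar is visible, and yellow is at (309,272). Locate it and pick it.

```bash
python3 - <<'E'
from h import *
im,d,p=load('w4')
t=atz(p,325,195.5,.044); C=cloud(d,p)
m=(C[...,2]>.038)&(C[...,2]<.05)&(np.hypot(C[...,0]-.409,C[...,1]+.318)<.035); w=C[m]; c=(w.max(0)+w.min(0))/2
print(t.round(4),m.sum(),w.mean(0).round(4),c.round(4))
x,y=t[:2]
assert np.hypot(x-.409,y+.318)<.008
x,y=(x+.409)/2,(y-.318)/2; print(x,y)
pick(x,y,-np.pi/2,.014,.07)
place(.6263,.0663,-np.pi/2,.0142)
snap('wrist','w5'); snap('side','s5')
a=cv2.imread('pics/w5.png'); b=cv2.imread('pics/s5.png')[130:290,300:500]
b=cv2.resize(b,(500,400)); cv2.imwrite('pics/c5.png',cv2.hconcat([cv2.resize(a[:,130:510],(300,316)),cv2.resize(b,(395,316))]))
print(ctrl.current_ft_force())
E
```

```text
[ 0.4117 -0.3214  0.044 ] 745 [ 0.4119 -0.3203  0.0435] [ 0.4109 -0.32    0.0424]
0.41033829859238913 -0.3196922309927221
hit False w 0.03798493719901781 [ 0.4107 -0.32    0.015 ]
lifted w 0.03782758264906347 F [-0.59 -0.34 -0.93] t 16.4917
place hit True [0.6262 0.0662 0.027 ] t 19.5083
[ 0.17616715 -0.43429105  5.29730765]
```

View pics/c5.png

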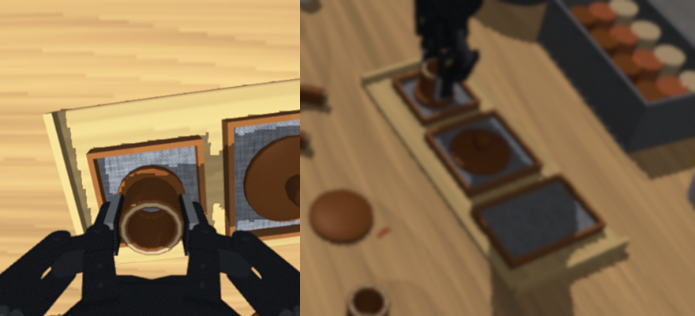

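Neck contact at the expected height, inside the small square. Release and look over the loop.

```bash
python3 - <<'E'
from h import *
ctrl.gripper_to(.058); ctrl.wait(.2)
ctrl.movel([.6262,.0662,.14],v=.15)
ctrl.reach([.4345,.091,.16],down(-.54)); print(ctrl.current_clock())
snap('wrist','w6')
E
```

```text
21.85
```

View pics/w6.png

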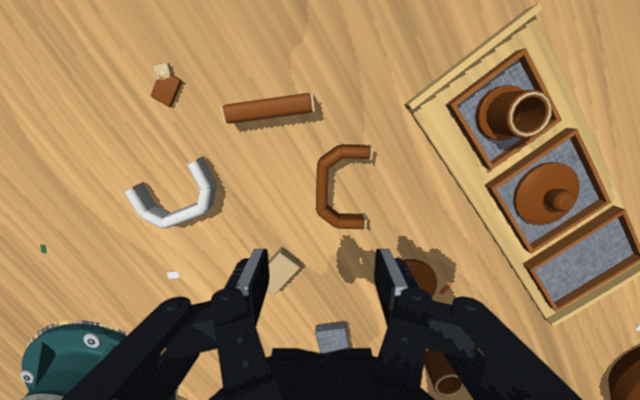

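```bash
python3 - <<'E'
from h import *
im,d,p=load('w6'); C=cloud(d,p)
m=(C[...,2]>.018)&(C[...,2]<.032)&(np.hypot(C[...,0]-.447,C[...,1]-.083)<.065)
a,b=atz(p,324,164,.024),atz(p,322,210,.024); print(a,b,np.linalg.norm(a-b))
w=C[m&(C[...,2]>.021)][:,:2].astype(np.float32); r=cv2.minAreaRect(w*1000); print(len(w),r)
box=cv2.boxPoints(r); print(box.round(1).tolist())
e=a-b; print('yaw',np.degrees(np.arctan2(-e[0],e[1])), 'mid',(a+b)/2)
E
```

```text
[0.45234723 0.11247535 0.024     ] [0.42590652 0.07224785 0.024     ] 0.04813899377427804
1578 ((455.12054443359375, 79.97586059570312), (89.01630401611328, 53.99510192871094), 57.14792251586914)
[[408.29998779296875, 57.20000076293945], [453.70001220703125, 27.899999618530273], [501.8999938964844, 102.69999694824219], [456.6000061035156, 132.0]]
yaw -33.3160974633043 mid [0.43912688 0.0923616  0.024     ]
```

```bash
python3 - <<'E'
from h import *
y=np.radians(-32.9); pick(.4372,.0914,y,.011,.045)
snap('wrist','w7')
s=np.radians(-82.5); g=np.array([.6543,-.1423])-.021*np.array([np.cos(s),np.sin(s)])
ctrl.reach([g[0],g[1],.10],down(s)); snap('wrist','w7b'); print(g,ctrl.current_width(),ctrl.current_clock())
a=cv2.imread('pics/w7.png');b=cv2.imread('pics/w7b.png'); cv2.imwrite('pics/c7.png',cv2.hconcat([a[80:,120:520],b[80:,120:520]]))
E
```

```text
hit False w 0.010402487645994715 [0.4375 0.0914 0.0117]
lifted w 0.009850402995875487 F [-0.01  0.61 -1.26] t 24.9333
[ 0.65155895 -0.12147966] 0.010339240993665764 26.2
```

View pics/c7.png

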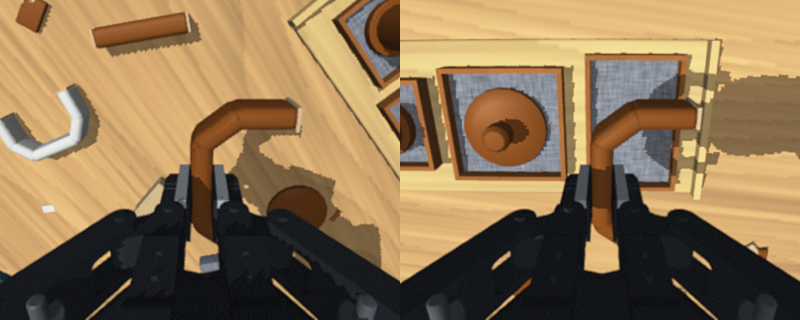

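Loop held level and aligned over the slot. Lower, and check before release.

```bash
python3 - <<'E'
from h import *
s=np.radians(-82.5); g=[.65156,-.12148]
ctrl.movel(g+[.034],v=.1); snap('wrist','w8')
hit=ctrl.movel(g+[.0225],v=.02,f_stop=3); print(hit,ctrl.current_eef_pos(),ctrl.current_width(),ctrl.current_clock())
snap('wrist','w8b'); snap('side','s8')
b=cv2.imread('pics/w8b.png'); c=cv2.resize(cv2.imread('pics/s8.png')[170:290,340:480],(373,320)); cv2.imwrite('pics/c8.png',cv2.hconcat([b[80:,120:520],c]))
E
```

```text
True [ 0.65142923 -0.1215863   0.02380693] 0.010133577609278285 27.575
```

View pics/c8.png

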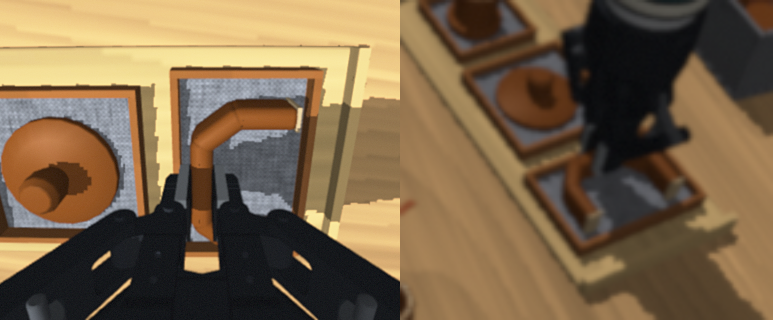

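Contact at the expected height (0.0238), loop inside the slot. Release, withdraw and check.

```bash
python3 - <<'E'
from h import *
ctrl.gripper_to(.03); ctrl.wait(.2)
e=ctrl.current_eef_pos(); ctrl.movel([e[0],e[1],.16],v=.15)
ctrl.reach([.45,-.35,.25],down(-np.pi/2)); ctrl.wait(.5)
im,d,p=snap('top','t9'); s,_,_=snap('side','s9'); print(ctrl.current_clock())
a=cv2.resize(im[80:260,150:490],None,fx=2.3,fy=2.3,interpolation=cv2.INTER_CUBIC); c=cv2.resize(s[140:290,310:490],(216,180))
cv2.imwrite('pics/c9.png',a[:,:,::-1])
C=cloud(d,p)
for n,c,lo in [('big',(.6398,-.0384),.015),('small',(.6263,.0663),.04),('slot',(.6543,-.1423),.028)]:
    o=C-np.array([*c,0]); m=(np.abs(o[...,0])<.06)&(np.abs(o[...,1])<.05)&(C[...,2]>lo+.004); w=C[m]
    print(n,m.sum(),w[:,2].max().round(4),cv2.minAreaRect((w[:,:2]*1000).astype(np.float32)))
E
```

```text
31.075
big 803 0.047 ((641.728515625, -37.409969329833984), (99.38627624511719, 96.0262680053711), 7.640754699707031)
small 156 0.0599 ((625.2609252929688, 65.77825164794922), (39.59474182128906, 37.09798049926758), 0.2935434579849243)
slot 340 0.0393 ((653.5172119140625, -140.2179718017578), (86.9342041015625, 54.29622268676758), 7.500258445739746)
```

View pics/c9.png

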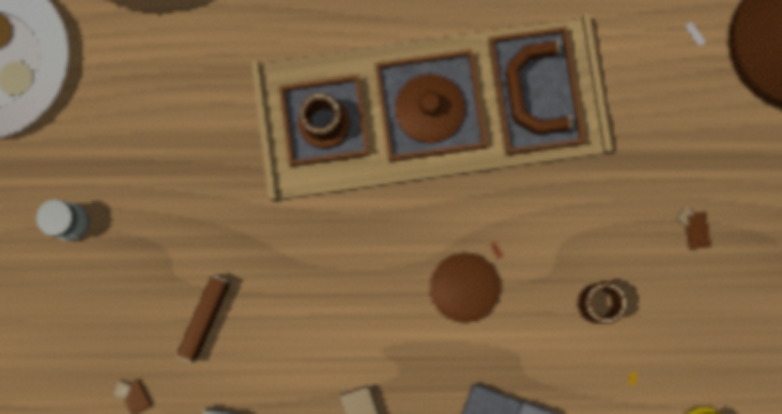

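All three pieces lie flat in their compartments: neck (322,118), lid (430,108), loop (540,88). The look-alikes have not moved.

```bash
python3 -c "
from h import *
ctrl.hand_in(); print(ctrl.current_clock())"
```

```text
the job is handed in; nothing more can be done
the job is handed in; nothing more can be done
```

The three jug pieces are in the mending tray and the job is handed in, at about 31 s on the robot's clock. I moved the knobbed lid to the large square first, then the flanged neck to the small square, then the loop handle to the oblong. Each was lowered at 2 cm/s until it touched the compartment floor, then released.

- **Placement:** After I withdrew, the top picture showed all three flat and the right way up, inside their walls. Measured in depth, the neck and loop were within about 2 mm of their compartment centres. The lid's depth patch took in the walls, so its fit rests on the pictures.
- **Touchdown heights:** All three agreed with expectation to about 0.1 mm.
- **Look-alikes:** The straight handle, plain neck and flat lid had not moved. I did not touch the white loop or the yellow neck; both were only partly in the last crop.
- **Disagreement:** The finger openings read about 2–3 mm less than the stated widths (19 for 22, 38 for 40, 10 for 12). I took this as pad give, and saw no slip in the pictures.

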